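# Pump up the hydraulic clamp

### The job

Put the clamping unit under pressure, using the fingers only to push and press: push its release lever shut against the stop, then press the pump's mushroom cap down and let it rise, stroke after stroke, until the indicator pin on the valve block stands fully out and another stroke lifts it no higher. Leave the lever shut and the cap up; do not touch the pin itself, and do not shift or pick up the clamped gear blank or any of the loose tools and parts.

Things in the scene. Friction and masses are not known exactly. Their poses are not given: they have to be found in the camera images.
- clamp_unit: fixed hydraulic clamping unit, aluminium base plate 170 (x) x 300 (y) x 12 mm. Origin: centre of its underside, on the bench; x points away from its front edge, y to its left. On it, at (x, y) mm: hand pump (20, -95), oil tank 95 mm high (-52, -122), dark valve block 94 x 60 mm, 62 mm high (3, 0), riser with gear blank and two swing clamps, 72 mm high (12, 100)
- plunger_top (a point): centre of the top of the pump's black mushroom cap (53 mm across, nearly flat), on the plunger; 138 mm above the bench when the plunger is up. The cap is pressed straight down
- pump_plunger (a joint): travel of the pump plunger (m): 0 up, 0.025 fully down; a spring brings it back up. Pressing takes about 4 N at the start, 10 N at the bottom, and up to 5 N more as the pressure builds. With the lever shut 4 to 6 full strokes are needed; once the pin is fully out extra strokes do no harm. 2 to 5 mm of each stroke are lost, so press it to the bottom and let it rise fully
- release_lever (a joint): angle of the release lever (rad) about its vertical pivot on the valve block: 0 = shut (it points straight out over the plate's front edge, against its stop), positive = open, swung to the unit's left, up to 1.45. It stays where it is left; about 2 N at the finger pin moves it. While it is open the pressure runs back after every stroke
- lever_pivot (a point): point on the lever's vertical pivot axis, 70 mm above the bench, at (-20, 0) mm in the unit's frame. At lever angle a the finger pin stands at (-20 - 75 cos a, 75 sin a) mm in the unit's frame
- lever_pin (a point): centre of the top of the black upright finger pin at the lever's end, 13 mm in diameter, 75 mm from the pivot; it stands from 74 to 110 mm above the bench and can be pushed from the side. The flat lever below it reaches up to 75.5 mm
- pin_rise (a joint): how far the indicator pin stands out (m): 0 without pressure, 0.018 fully out (up to 0.019 while the cap is held down). It stays in for the first 40 % of the pressure, then rises up to 6 mm with each full stroke, drops back by 1 mm or so as the cap comes up, and stays out while the lever is shut
- indicator_pin: the plain steel indicator pin, 11 mm in diameter, in the brass gland on top of the valve block behind the lever, at (30, 0) mm in the unit's frame. Origin: on its axis, at the gland's rim (76 mm above the bench) when the pin is in; it rises with the pin. Not to be touched
- pin_tip (a point): tip of the indicator pin, 80 mm above the bench when in, 98 mm when fully out
- brass_nut: loose brass nut, 30 x 34 x 29 mm, standing on the base plate near its front left; not part of the job
- gear_blank: loose gear blank, 78 mm across, 10 mm thick, the workpiece on the riser under the two swing clamps; stays where it is. Origin: centre of its underside
- chip_brush: chip brush 184 mm long lying in front of the plate; not part of the job
- caliper: caliper 232 mm long lying to the right of the unit; not part of the job
- driver_yellow: screwdriver 209 mm long lying to the left of the unit; not part of the job
- ratchet: ratchet handle 186 mm long lying to the left of the unit; not part of the job
- tape_measure: pocket tape measure, 37 x 84 x 66 mm, near the front edge of the bench; not part of the job

How it is judged:
By the outcome, as a careful person would: the job done as asked, in the order asked, and still so for the second after the job is handed in, with the robot touching nothing.
It also fails if it takes over 54 s, if anything falls off the work surface, if the arm or the gripper's body presses on something with over 40 N, if the wrist force passes 120 N, or if a joint passes its speed limit or range.

### The arm

A 6-joint arm with a two-finger parallel gripper is mounted at the origin on a cart in front of the work surface, level with it; the furniture and walls round the work are solid. World frame = base frame: x ahead of the robot, y to its left, z up, the work surface at z = 0. Lengths are in m, angles in degrees, forces in N, time in s.
With the tool pointing down it reaches from about 0.35 to 0.875 m from the base axis. Payload 4.2 kg.
Tool frame: the origin (TCP) lies at the very end of the fingers, on their centre line; the grasp point (between the pads) lies 19 mm behind it; z points along the fingers, y is the line along which they close (so a half turn about z gives the same grasp; the last joint's range is limited). The gripper opens to 87 mm and grips with 3 to 60 N. Pads are 19 mm wide; open, the fingers measure 117 mm over their backs; the gripper's body (75 mm by 190 mm) begins 51 mm behind the grasp point.
Start: joints at [86.723, 22.042, 0.453, 0, -68.411, -14.817], TCP at [0.194, 0.594, 0.223] pointing down, gripper open.
Joint ranges: [-179.83, 179.83], [-69.29, 118.12], [-61.27, 80.66], [-181.25, 117.63], [-171.15, -9.14], [-177.46, 177.46]. Speed limits (degrees/s): [159.86, 159.86, 180, 180, 180, 180].

### API

Orientations are given as a 3x3 rotation matrix whose columns are the frame's x, y, z axes.
In Python, from station import sense, cams, r gives the robot as it stands. The module is installed in compiled form; this text tells all that it offers.
- The arm moves only by the tool step_arm, never from a script. Its argument "targets" is text: rows parted by semicolons, each of 4 numbers parted by spaces: the shift along the tool's x, y, z in cm, then the turn about the tool's z in degrees. In form: x y z turn; .... A call has 1 to 12 rows; each row shifts and turns the commanded pose from where the row before left it, along the tool's axes as they then stand; what a row does not reach is not made up. A row lasts 1/12 s, in which the tool goes at most 41.7 mm and 7.16 degrees, less where a joint would pass 70% of its speed; a pose out of reach is approached as far as the arm can. A call with a gripper value outside its range is refused whole. "claw" is the finger opening in cm, from 0 to 8.7, set as the call begins (left out, the last holds). The fingers move at their own pace and stop on an object; the grip force is fixed at half the most. Time passes only in rows, so rows that do not move let the fingers close. It gives the time, the measured TCP pose, the force, the opening and the grip force at its end, in the units of the state.
- sense(): the state, without advancing time (a new reading comes with each control period).
- cams.capture(name): name is "scene" or "side" or "wrist"; returns a dict with "frame" (420x560x3 uint8, blue, green, red), "vertical_fov" (degrees; the focal length in pixels is half the picture's height over the tangent of half this angle, whatever the lens; pixels are square), "cx", "cy" (the principal point, pixels), "dist_coeffs" ([k1, k2, p1, p2, k3] as OpenCV has them; the pictures are not rectified), "eye" and "rotation" of the camera in the world; the wrist camera has in their place "tool_from_camera" (4x4, takes a point from camera to tool coordinates, whose origin is the TCP and whose axes are the flange's). Camera axes: x right, y down, z forward; pixel columns grow to the right and rows downward; lengths in m; the calibration is good to about 2 mm. A picture is of the moment at which its call begins: read the wrist's pose just before it. There is no depth.
- r.finish_job(): hands the job in; it is judged then, once.
The state is a dict: "time_s": time; "joints": joint angles; "joint_velocities": joint speeds; "effort": joint torques, N m; "tcp_pos": TCP position; "ee_rot": TCP orientation; "wrist_force": force on the tool from outside, world axes, zero at the start; "moment": the same for the moment, N m; "gripper_width": opening from 0.0 (shut) to 1.0 (fully open); "gripper_force": force on a finger pad.
Only numpy, scipy, OpenCV 4.12 (cv2) and the standard library are available. Lean on these libraries where they do the work, as an engineer would, in place of code of your own. Each camera call takes 0.05 s, during which the arm holds its last target. There are 200 camera calls.

## Working session

There is one attempt and no reset: what is moved stays moved. The work goes in short steps, Python scripts to look and compute and a tool call to move; the robot and the scene stay as the last step left them, time stands still between calls to the robot, and variables do not carry over. Pictures are saved under pics/ and viewed, at most 10 in all, crops included, and the job is handed in when it is done.

Besides the shell and the picture viewer there is one more tool, called as name(argument=value, ...) on one line, values as JSON. step_arm: Moves the arm, as the interface text tells. Its arguments: {"type":"object","properties":{"targets":{"type":"string"},"claw":{"type":"number"}},"required":["targets"]}

```bash
mkdir -p pics
cat > h.py <<'E'
import numpy as np, cv2
from station import sense, cams, r
def cap(n,f=None):
    s=sense(); c=cams.capture(n)
    if f: cv2.imwrite('pics/'+f,c['frame'])
    h=c['frame'].shape[0]; fl=h/2/np.tan(np.radians(c['vertical_fov'])/2)
    K=np.array([[fl,0,c['cx']],[0,fl,c['cy']],[0,0,1]])
    if 'eye' in c: e=np.array(c['eye']);R=np.array(c['rotation'])
    else:
        T=np.eye(4);T[:3,:3]=s['ee_rot'];T[:3,3]=s['tcp_pos'];T=T@np.array(c['tool_from_camera']);e=T[:3,3];R=T[:3,:3]
    return dict(img=c['frame'],K=K,d=np.array(c['dist_coeffs'],float),e=e,R=R)
def ray(c,uv):
    p=cv2.undistortPoints(np.array([[uv]],float),c['K'],c['d'])[0,0]
    v=c['R']@np.array([p[0],p[1],1]); return v/np.linalg.norm(v)
def onz(c,uv,z):
    v=ray(c,uv); return c['e']+v*(z-c['e'][2])/v[2]
def proj(c,P):
    rv=cv2.Rodrigues(c['R'].T)[0]; return cv2.projectPoints(np.array(P,float).reshape(-1,3),rv,-c['R'].T@c['e'],c['K'],c['d'])[0][:,0]
E
python3 - <<'E'
from h import *
import pickle
s=sense();print(s)
a=[cap(n) for n in('scene','side','wrist')]
pickle.dump(a,open('c0.pkl','wb'))
for c,n in zip(a,('scene','side','wrist')):
    cv2.imwrite(f'pics/{n}0.png',c['img']);print(n,c['e'],c['R'].round(3).tolist())
E
```

```text
{'time_s': 0.0, 'joints': array([ 8.67216032e+01,  2.20908024e+01,  3.80102583e-01, -2.96773814e-02,
       -6.84104052e+01, -1.48175066e+01]), 'joint_velocities': array([-0.05000727, -0.04725864, -0.07287259,  0.01065282, -0.01337098,
       -0.08354994]), 'effort': array([-2.13512803e-04, -3.90663099e+01,  1.87399989e+01,  4.21966910e+00,
        1.09312581e-02, -1.93677215e-04]), 'tcp_pos': array([0.19391215, 0.59352765, 0.22145959]), 'ee_rot': array([[ 9.50478591e-01, -3.10789457e-01, -6.01714481e-04],
       [-3.10790031e-01, -9.50476312e-01, -2.08263085e-03],
       [ 7.53443496e-05,  2.16650289e-03, -9.99997650e-01]]), 'wrist_force': array([ 0.77893161, -1.48481821,  0.82983069]), 'moment': array([-0.02297898,  0.03926451, -0.02002243]), 'gripper_force': 0.0, 'gripper_width': 0.9975442792763952}
scene [-0.01786041  1.13091634  0.7750637 ] [[-0.883, -0.248, 0.399], [-0.47, 0.468, -0.749], [-0.001, -0.848, -0.53]]
side [ 0.0530534  -0.67651641  0.78966758] [[0.901, -0.261, 0.347], [-0.434, -0.513, 0.741], [-0.016, -0.818, -0.575]]
wrist [0.2719954  0.56902566 0.38509798] [[-0.312, -0.906, -0.286], [-0.95, 0.297, 0.093], [0.001, 0.301, -0.954]]
```

View pics/scene0.png

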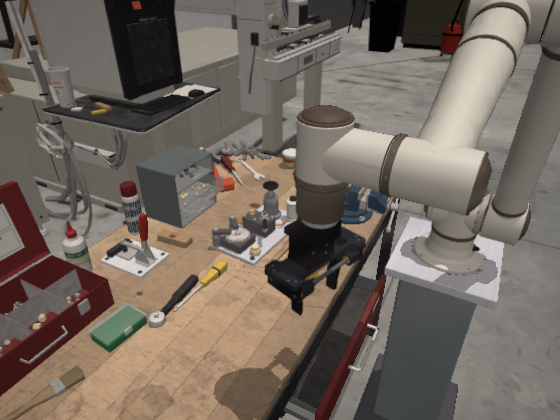

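View pics/side0.png

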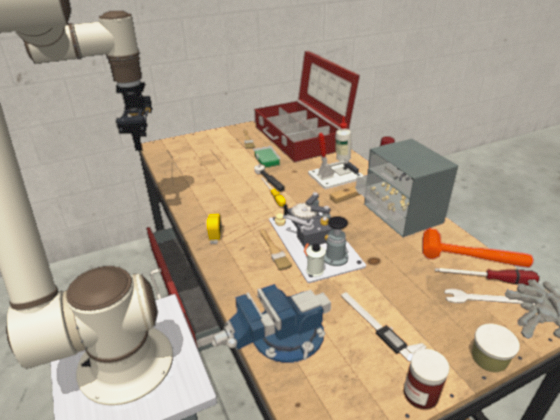

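The side view shows the unit's light plate with corners near (270,217), (318,197), (365,265), (310,278). The dark cap is near (338,224) and the oil tank near (316,258). I'll enlarge that area in both views.

Run:
```python
from h import *
import pickle
a=pickle.load(open('c0.pkl','rb'))
for uv in [(270,217),(318,197),(365,265),(310,278)]: print(onz(a[1],uv,.012).round(3))
print(onz(a[1],(338,223),.138).round(3))
x=cv2.resize(a[1]['img'][180:290,245:380],None,fx=4,fy=4,interpolation=2)
y=cv2.resize(a[0]['img'][175:275,205:300],None,fx=4,fy=4,interpolation=2)
o=np.zeros((440,920+0,3),np.uint8);o[:,:540]=x;o[:400,540:920]=y
cv2.imwrite('pics/crop.png',cv2.resize(o,(800,383)))
```

```text
[0.498 0.339 0.012]
[0.687 0.371 0.012]
[0.63  0.023 0.012]
[0.476 0.045 0.012]
[0.568 0.073 0.138]
```

View pics/crop.png

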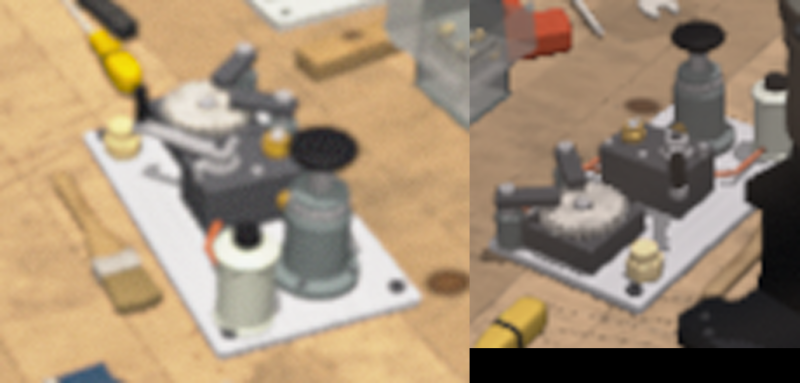

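The lever is swung open to the left, with its black pin near (141,90) in the crop. The cap centre is near (323,146), with plate corners at (218,353), (88,132) and (420,297).

```bash
cat >> h.py <<'E'
def fit(loc,W):
    loc=np.array(loc)[:,:2];W=np.array(W)[:,:2];a=loc-loc.mean(0);b=W-W.mean(0)
    th=np.arctan2((a[:,0]*b[:,1]-a[:,1]*b[:,0]).sum(),(a*b).sum())
    R=np.array([[np.cos(th),-np.sin(th)],[np.sin(th),np.cos(th)]]);t=W.mean(0)-R@loc.mean(0)
    return th,R,t,(loc@R.T+t-W)
E
python3 - <<'E'
from h import *
import pickle
a=pickle.load(open('c0.pkl','rb'))
f=lambda x,y:(245+x/3.478,180+y/3.478)
W=[onz(a[1],f(218,353),.012),onz(a[1],f(88,132),.012),onz(a[1],f(420,297),.012),onz(a[1],f(323,146),.138)]
L=np.array([(-85,-150),(-85,150),(85,-150),(20,-95)])/1000
th,R,t,e=fit(L,W);print(np.degrees(th),t,e)
p=onz(a[1],f(142,88),.110)[:2];q=R.T@(p-t);print(q,'ang',np.degrees(np.arctan2(q[1],-.02-q[0])),np.hypot(q[1],q[0]+.02))
for l in [(20,-95),(-20,0),(-95,0)]: print(l,R@(np.array(l)/1000)+t)
E
```

```text
-6.377661605477158 [0.56361253 0.17599293] [[-0.00170746  0.00016862]
 [-0.00124867  0.00050792]
 [ 0.00018513 -0.00339952]
 [ 0.002771    0.00272298]]
[-0.06514102  0.05979082] ang 52.947832739937986 0.07491764565993339
(20, -95) [0.57293602 0.07935923]
(-20, 0) [0.5437363  0.17821456]
(-95, 0) [0.46920046 0.18654567]
```

step_arm(targets="1.5 0.7 0 0; 3 1.45 0 0; 3 1.45 0 0; 3.3 1.57 0 0; 3.3 1.57 0 0; 3.3 1.57 0 0; 3.3 1.57 0 0; 3.3 1.57 0 0; 3.3 1.57 0 0; 3.3 1.57 0 0; 3.3 1.57 0 0; 3 1.45 0 0", claw=0)

```text
time_s: 1.15
tcp_pos: [0.4913, 0.3096, 0.2225]
ee_rot: [[0.95, -0.311, -0.0], [-0.311, -0.95, -0.0], [-0.0, 0.0, -1.0]]
wrist_force: [1.0, 0.4, -0.1]
gripper_width: 0.169
gripper_force: 0.0
```

step_arm(targets="2 0.8 0 -4; 0 0 0 -4; 0 0 0 -3.7; 0 0 0 0")

```text
time_s: 1.48
tcp_pos: [0.507, 0.2969, 0.2222]
ee_rot: [[0.994, -0.112, -0.001], [-0.112, -0.994, -0.001], [-0.001, 0.001, -1.0]]
wrist_force: [0.6, -0.5, 0.8]
gripper_width: 0.011
gripper_force: 0.0
```

Run:
```python
from h import *
import pickle
s=sense();print(s['time_s'],s['tcp_pos'],s['ee_rot'].round(3).tolist(),s['wrist_force'],s['gripper_width'])
c=cap('wrist','w1.png');pickle.dump(c,open('c1.pkl','wb'))
```

```text
1.4833 [0.50699718 0.29685402 0.22222768] [[0.994, -0.112, -0.001], [-0.112, -0.994, -0.001], [-0.001, 0.001, -1.0]] [ 0.5983969  -0.48136662  0.77620226] 0.011157272771303172
```

View pics/w1.png

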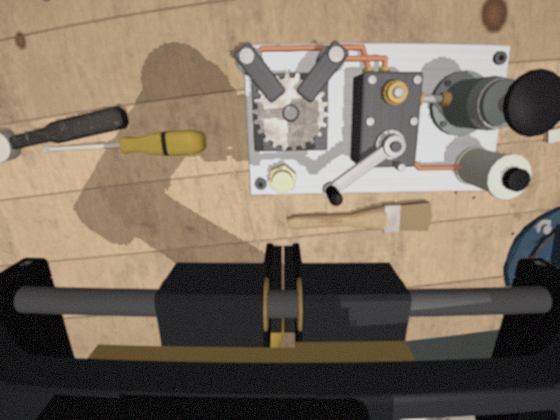

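The wrist view shows the plate corners at (246,42), (508,43), (498,192) and (252,193). The cap is at (532,102), the lever's pin at about (334,194), the pivot at (394,146) and the indicator gland at (397,93).

Run:
```python
from h import *
import pickle
c=pickle.load(open('c1.pkl','rb'))
g=cv2.cvtColor(c['img'],cv2.COLOR_BGR2GRAY)
def blob(u,v,h,th):
    m=(g[v-h:v+h,u-h:u+h]<th).astype(np.uint8);n,l,s,ce=cv2.connectedComponentsWithStats(m);k=1+np.argmax(s[1:,4]);return ce[k]+[u-h,v-h],s[k]
cp,s1=blob(524,102,35,45);pn,s2=blob(334,192,13,50);print(cp,s1,pn,s2)
U=[(246,42),(508,43),(498,192),(252,193)];L=np.array([(85,150),(85,-150),(-85,-150),(-85,150),(20,-95)])/1000
W=[onz(c,u,.012) for u in U]+[onz(c,(532,102),.138)]
for n in(4,5):
    th,R,t,e=fit(L[:n],W[:n]);print(np.degrees(th),t,e.round(4).tolist())
p=onz(c,pn,.105)[:2];q=R.T@(p-t);print(p,q,np.degrees(np.arctan2(q[1],-.02-q[0])),np.hypot(q[1],q[0]+.02))
for l in [(20,-95),(-20,0),(-95,0)]: print(l,R@(np.array(l)/1000)+t)
tc=sense()['tcp_pos'][:2];print('tcp unit',R.T@(tc-t))
```

```text
[536.0570018  101.19120287] [  14    3   56   66 2228] [332.03703704 194.11851852] [  5   7  13  18 135]
-5.098015913719088 [0.56271443 0.17897474] [[-0.0017, 0.0007], [-0.0003, -0.0073], [0.0042, 0.0078], [-0.0022, -0.0012]]
-5.039549665039677 [0.56275579 0.18126151] [[-0.0018, 0.0031], [-0.0001, -0.0049], [0.0044, 0.01], [-0.0024, 0.001], [-0.0002, -0.0091]]
[0.50788893 0.25182775] [-0.06085353  0.06547376] 58.037156014916896 0.07717398528276394
(20, -95) [0.57433335 0.08487189]
(-20, 0) [0.5428331  0.18301838]
(-95, 0) [0.46812303 0.18960663]
tcp unit [-0.06597412  0.11065171]
```

step_arm(targets="0 0 1.5 0; 0 0 2.5 0; 0 0 2.5 0; 0 0 2.5 0; 0 0 2.2 0; 0 0 1.5 0; 0 0 0.5 0; 0 0 0 0")

```text
time_s: 2.2
tcp_pos: [0.5058, 0.2977, 0.0892]
ee_rot: [[0.994, -0.112, -0.002], [-0.112, -0.994, -0.002], [-0.002, 0.003, -1.0]]
wrist_force: [-0.4, -0.3, 0.7]
gripper_width: 0.006
gripper_force: 0.0
```

step_arm(targets="0 0.5 0 0; 0 0.5 0 0; 0 0.5 0 0; 0 0.5 0 0; 0 0.5 0 0; 0 0.3 0 0; 0 0 0 0")

```text
time_s: 2.78
tcp_pos: [0.5035, 0.2696, 0.0909]
ee_rot: [[0.994, -0.112, 0.0], [-0.112, -0.994, 0.0], [0.0, -0.0, -1.0]]
wrist_force: [0.5, -0.0, -0.5]
gripper_width: 0.005
gripper_force: 0.0
```

step_arm(targets="0 0.3 0 0; 0 0.3 0 0; 0 0.3 0 0; 0 0.3 0 0; -0.1 0.3 0 0")

```text
time_s: 3.2
tcp_pos: [0.5012, 0.2619, 0.0909]
ee_rot: [[0.994, -0.112, 0.004], [-0.112, -0.994, 0.012], [0.003, -0.013, -1.0]]
wrist_force: [-11.0, 22.8, -1.3]
gripper_width: 0.006
gripper_force: 10.8
```

Run:
```python
from h import *
c=cap('wrist'); s=sense();print(s['wrist_force'],s['tcp_pos'])
a=cv2.resize(c['img'][120:330,180:460],(560,420));cv2.imwrite('pics/w2.png',a)
```

```text
[-8.93531607 17.59492266 -1.31122368] [0.50052721 0.2616999  0.09084502]
```

View pics/w2.png

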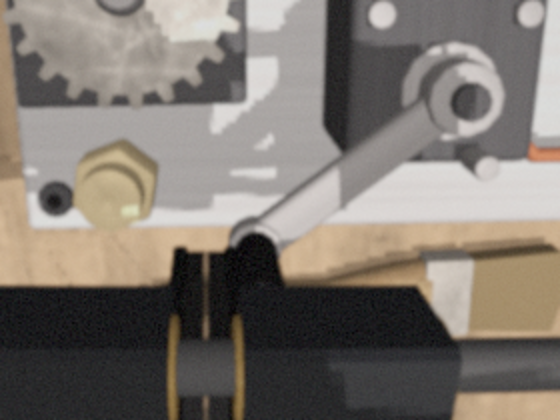

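Contact is made, but the pin sits at the finger's far corner and jams by friction, with the force running along the lever. I'll back off, shift to the pin's rear side and push along the arc.

step_arm(targets="0 -0.9 0 0; 0 -0.7 0 0; 0.8 0 0 0; 1 0 0 0; 0.4 0 0 0; 0 0.2 0 0; 0 0.3 0 0")

```text
time_s: 3.83
tcp_pos: [0.5244, 0.2632, 0.0901]
ee_rot: [[0.994, -0.113, -0.001], [-0.113, -0.994, -0.001], [-0.001, 0.001, -1.0]]
wrist_force: [-0.3, -0.2, -0.2]
gripper_width: 0.008
gripper_force: 0.0
```

step_arm(targets="-0.3 0.25 0 0; -0.3 0.25 0 0; -0.3 0.25 0 0; -0.3 0.25 0 0; 0 0 0 0")

```text
time_s: 4.25
tcp_pos: [0.5102, 0.2553, 0.0909]
ee_rot: [[0.994, -0.111, 0.0], [-0.111, -0.994, 0.0], [0.0, -0.0, -1.0]]
wrist_force: [-0.3, -0.3, -0.3]
gripper_width: 0.005
gripper_force: 0.2
```

step_arm(targets="-0.3 0.25 0 0; -0.3 0.3 0 0; -0.3 0.3 0 0; -0.3 0.35 0 0")

```text
time_s: 4.58
tcp_pos: [0.4975, 0.245, 0.0908]
ee_rot: [[0.994, -0.111, 0.001], [-0.111, -0.994, 0.0], [0.001, -0.001, -1.0]]
wrist_force: [1.4, 1.7, 0.4]
gripper_width: 0.005
gripper_force: 0.7
```

Run:
```python
from h import *
c=cap('wrist'); s=sense();print(s['wrist_force'],s['tcp_pos'])
a=cv2.resize(c['img'][120:330,180:460],(560,420));cv2.imwrite('pics/w3.png',a)
```

```text
[-0.17861444  0.52938992  0.62249957] [0.49662916 0.24420422 0.09068251]
```

View pics/w3.png

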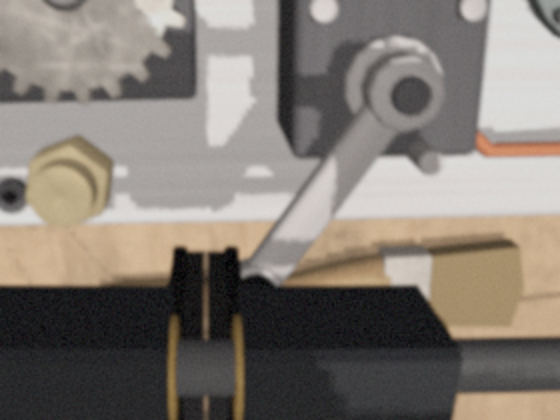

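The lever is now at about 38°, with the pin lying against the finger's flat side, so I'll continue along the arc.

step_arm(targets="-0.25 0.35 0 0; -0.25 0.4 0 0; -0.25 0.4 0 0; -0.2 0.4 0 0; -0.2 0.4 0 0; -0.15 0.4 0 0; -0.1 0.4 0 0; -0.1 0.4 0 0; -0.1 0.4 0 0; 0 0.4 0 0; 0 0 0 0")

```text
time_s: 5.55
tcp_pos: [0.4767, 0.2064, 0.0904]
ee_rot: [[0.994, -0.112, -0.001], [-0.112, -0.994, -0.001], [-0.001, 0.001, -1.0]]
wrist_force: [0.9, 0.2, -0.2]
gripper_width: 0.005
gripper_force: 0.0
```

step_arm(targets="0 0.2 0 0; 0 0.2 0 0; 0 0.2 0 0; 0 0 0 0")

```text
time_s: 5.88
tcp_pos: [0.4768, 0.2046, 0.0905]
ee_rot: [[0.994, -0.112, 0.002], [-0.112, -0.994, 0.006], [0.001, -0.006, -1.0]]
wrist_force: [-3.7, 10.8, -1.7]
gripper_width: 0.004
gripper_force: 5.7
```

step_arm(targets="0 0.3 0 0; 0 0 0 0")

```text
time_s: 6.05
tcp_pos: [0.4769, 0.2043, 0.0906]
ee_rot: [[0.994, -0.113, 0.004], [-0.113, -0.994, 0.011], [0.003, -0.011, -1.0]]
wrist_force: [-7.2, 20.2, -3.1]
gripper_width: 0.006
gripper_force: 9.5
```

step_arm(targets="0 -0.9 0 0; 0 -1 0 0; 0 -1 -0.5 0; 0 0 -2 0; 0 0 -2.5 0; 0 0 -2.5 0; 0 0 -2 0; 0 0 0 0")

```text
time_s: 6.72
tcp_pos: [0.482, 0.2286, 0.1905]
ee_rot: [[0.994, -0.111, 0.008], [-0.111, -0.994, 0.004], [0.007, -0.005, -1.0]]
wrist_force: [-0.1, -0.2, -0.7]
gripper_width: 0.004
gripper_force: 0.0
```

Run:
```python
from h import *
import pickle
c=cap('wrist','w4.png'); s=sense();print(s['wrist_force'],s['tcp_pos'])
pickle.dump(c,open('c4.pkl','wb'))
```

```text
[-0.24897882 -0.21471772  0.17171224] [0.48079131 0.22804143 0.18809165]
```

View pics/w4.png

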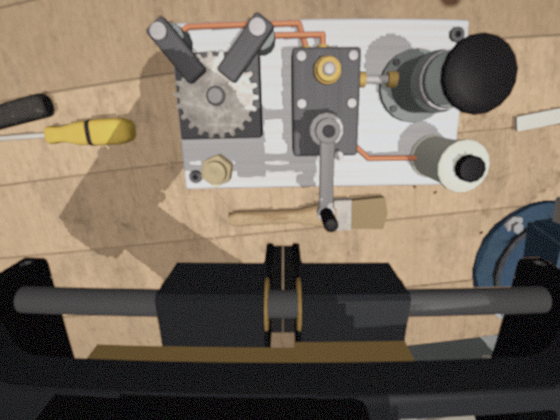

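The lever at (327,130)–(326,212) now points straight out over the front edge, so it is shut. The cap centre is at about (480,74).

Run:
```python
from h import *
import pickle
c=pickle.load(open('c4.pkl','rb'))
g=cv2.cvtColor(c['img'],cv2.COLOR_BGR2GRAY)
m=(g[25:125,435:530]<45).astype(np.uint8);n,l,s,ce=cv2.connectedComponentsWithStats(m);k=1+np.argmax(s[1:,4]);uv=ce[k]+[435,25];print(uv,s[k])
p=onz(c,uv,.137);print(p)
S=sense();print((S['ee_rot'].T@(p-S['tcp_pos']))*100)
for cc in [pickle.load(open('c0.pkl','rb'))[1]]:
  g=cv2.cvtColor(cc['img'],cv2.COLOR_BGR2GRAY)[210:236,322:352];m=(g<45).astype(np.uint8);n,l,s,ce=cv2.connectedComponentsWithStats(m);k=1+np.argmax(s[1:,4]);uv=ce[k]+[322,210];print(uv,s[k],onz(cc,uv,.134))
W=[onz(c,u,.012) for u in[(175,25),(468,20),(459,186),(187,187)]];print(np.round(W,3))
```

```text
[483.55552119  69.79987628] [   6    9   76   79 3233]
[0.57546759 0.08642622 0.137     ]
[10.96609174 13.03531215  5.11015607]
[337.05434783 221.63043478] [ 7  8 18 10 92] [0.57229761 0.08349085 0.134     ]
[[0.658 0.318 0.012]
 [0.632 0.027 0.012]
 [0.461 0.032 0.012]
 [0.493 0.338 0.012]]
```

step_arm(targets="1 1.3 0 0; 2 2.4 0 0; 2.4 2.9 0 0; 2.4 2.9 0 0; 2 2.5 0 0; 1.1 1.4 0 0; 0 0 1.5 0; 0 0 1.5 0; 0 0 0.5 0; 0 0 0 0")

```text
time_s: 7.6
tcp_pos: [0.5714, 0.0813, 0.148]
ee_rot: [[0.994, -0.112, -0.006], [-0.112, -0.994, -0.002], [-0.005, 0.003, -1.0]]
wrist_force: [-0.6, -0.2, -0.4]
gripper_width: 0.003
gripper_force: 0.0
```

Run:
```python
from h import *
c=cap('wrist'); d=cap('side');s=sense();print(s['wrist_force'],s['tcp_pos'])
b=np.hstack([c['img'][20:300,160:460],cv2.resize(d['img'][180:273,260:380],None,fx=3.011,fy=3.011)[:280,:361]]);cv2.imwrite('pics/w5.png',b)
```

```text
[0.84096419 0.22516074 1.01379376] [0.57299259 0.08210495 0.15045043]
```

View pics/w5.png

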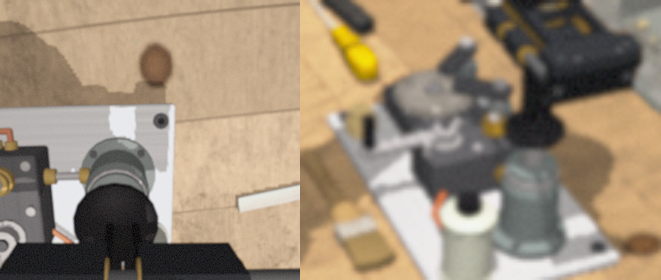

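The fingers stand over the cap and are roughly centred, so the first stroke can start.

step_arm(targets="0 0 0.6 0; 0 0 0.8 0; 0 0 0.8 0; 0 0 0.8 0; 0 0 0.5 0; 0 0 0.4 0; 0 0 0.2 0; 0 0 0 0; 0 0 0 0")

```text
time_s: 8.45
tcp_pos: [0.5741, 0.0827, 0.1134]
ee_rot: [[0.994, -0.109, 0.004], [-0.109, -0.994, 0.0], [0.004, -0.001, -1.0]]
wrist_force: [-5.0, -1.4, 17.1]
gripper_width: 0.007
gripper_force: 8.4
```

step_arm(targets="0 0 0.3 0; 0 0 0 0; 0 0 -1 0; 0 0 -1 0; 0 0 -1.2 0; 0 0 -0.7 0; 0 0 -0.5 0; 0 0 0 0; 0 0 0 0; 0 0 0 0")

```text
time_s: 9.28
tcp_pos: [0.5724, 0.0819, 0.1495]
ee_rot: [[0.994, -0.112, -0.002], [-0.112, -0.994, -0.001], [-0.002, 0.001, -1.0]]
wrist_force: [-0.6, 0.5, -0.5]
gripper_width: 0.005
gripper_force: 0.0
```

step_arm(targets="0 0 0.6 0; 0 0 0.8 0; 0 0 0.8 0; 0 0 0.8 0; 0 0 0.6 0; 0 0 0.5 0; 0 0 0.3 0; 0 0 0 0; 0 0 0 0; 0 0 0 0")

```text
time_s: 10.12
tcp_pos: [0.5736, 0.0821, 0.1132]
ee_rot: [[0.994, -0.109, 0.003], [-0.109, -0.994, -0.001], [0.003, 0.001, -1.0]]
wrist_force: [-13.1, 1.9, 35.5]
gripper_width: 0.008
gripper_force: 17.5
```

step_arm(targets="0 0 -1 0; 0 0 -1 0; 0 0 -1.2 0; 0 0 -0.7 0; 0 0 -0.5 0; 0 0 0 0; 0 0 0 0; 0 0 0 0")

```text
time_s: 10.78
tcp_pos: [0.5724, 0.0818, 0.1494]
ee_rot: [[0.994, -0.112, -0.002], [-0.112, -0.994, -0.001], [-0.002, 0.001, -1.0]]
wrist_force: [-0.3, 0.7, -0.5]
gripper_width: 0.01
gripper_force: 0.0
```

step_arm(targets="0 0 0.6 0; 0 0 0.8 0; 0 0 0.8 0; 0 0 0.8 0; 0 0 0.6 0; 0 0 0.5 0; 0 0 0.3 0; 0 0 0 0; 0 0 0 0; 0 0 0 0")

```text
time_s: 11.62
tcp_pos: [0.5735, 0.0821, 0.1132]
ee_rot: [[0.994, -0.109, 0.003], [-0.109, -0.994, -0.001], [0.003, 0.001, -1.0]]
wrist_force: [-13.4, 0.9, 35.1]
gripper_width: 0.006
gripper_force: 17.4
```

step_arm(targets="0 0 -1 0; 0 0 -1 0; 0 0 -1.2 0; 0 0 -0.7 0; 0 0 -0.5 0; 0 0 0 0; 0 0 0 0; 0 0 0 0")

```text
time_s: 12.28
tcp_pos: [0.5724, 0.0818, 0.1494]
ee_rot: [[0.994, -0.112, -0.002], [-0.112, -0.994, -0.001], [-0.002, 0.001, -1.0]]
wrist_force: [-0.1, 0.3, 0.2]
gripper_width: 0.005
gripper_force: 0.0
```

step_arm(targets="0 0 0.6 0; 0 0 0.8 0; 0 0 0.8 0; 0 0 0.8 0; 0 0 0.6 0; 0 0 0.5 0; 0 0 0.3 0; 0 0 0 0; 0 0 0 0; 0 0 0 0")

```text
time_s: 13.12
tcp_pos: [0.5735, 0.0821, 0.1132]
ee_rot: [[0.994, -0.109, 0.003], [-0.109, -0.994, -0.001], [0.003, 0.001, -1.0]]
wrist_force: [-13.8, 1.3, 34.4]
gripper_width: 0.006
gripper_force: 17.5
```

step_arm(targets="0 0 -1 0; 0 0 -1 0; 0 0 -1.2 0; 0 0 -0.7 0; 0 0 -0.5 0; 0 0 0 0; 0 0 0 0; 0 0 0 0")

```text
time_s: 13.78
tcp_pos: [0.5724, 0.0818, 0.1494]
ee_rot: [[0.994, -0.112, -0.002], [-0.112, -0.994, -0.001], [-0.002, 0.001, -1.0]]
wrist_force: [-0.1, 0.7, 0.0]
gripper_width: 0.003
gripper_force: 0.0
```

step_arm(targets="0 0 0.6 0; 0 0 0.8 0; 0 0 0.8 0; 0 0 0.8 0; 0 0 0.6 0; 0 0 0.5 0; 0 0 0.3 0; 0 0 0 0; 0 0 0 0; 0 0 0 0")

```text
time_s: 14.62
tcp_pos: [0.5735, 0.0821, 0.1132]
ee_rot: [[0.994, -0.109, 0.003], [-0.109, -0.994, -0.001], [0.003, 0.001, -1.0]]
wrist_force: [-13.5, 0.4, 34.6]
gripper_width: 0.006
gripper_force: 17.6
```

step_arm(targets="0 0 -1 0; 0 0 -1 0; 0 0 -1.2 0; 0 0 -0.7 0; 0 0 -0.5 0; 0 0 0 0; 0 0 0 0; 0 0 0 0")

```text
time_s: 15.28
tcp_pos: [0.5723, 0.0818, 0.1492]
ee_rot: [[0.994, -0.112, -0.002], [-0.112, -0.994, -0.001], [-0.002, 0.001, -1.0]]
wrist_force: [-0.7, -0.7, 0.8]
gripper_width: 0.003
gripper_force: 0.0
```

Run:
```python
from h import *
import pickle
c=cap('wrist'); d=cap('side');e=cap('scene');s=sense();print(s['time_s'],s['wrist_force'],s['tcp_pos'])
pickle.dump([c,d,e],open('c6.pkl','wb'))
f=lambda im,x,y,w:cv2.resize(im[y:y+w,x:x+w],(390,390),interpolation=2)
cv2.imwrite('pics/w6.png',np.hstack([f(d['img'],275,185,75),f(e['img'],225,180,75)]))
```

```text
15.4333 [-0.53147561 -0.42286626 -0.42050024] [0.57261508 0.08190531 0.14966522]
```

View pics/w6.png

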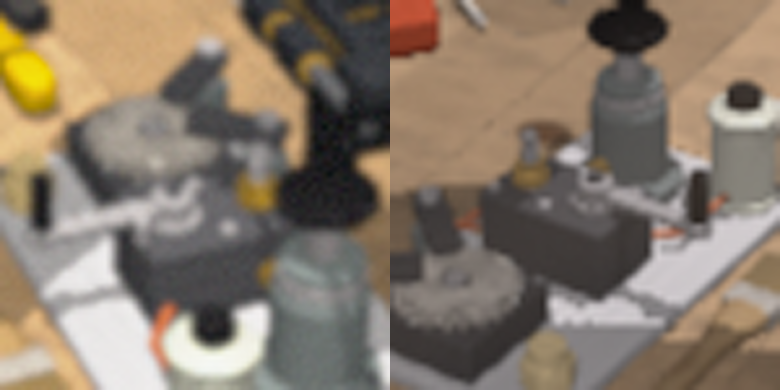

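After five strokes the pin stands clear of its gland, at (530,145) in the right crop. The lever is shut and the cap is up. I'll add two strokes, and a third after comparing pictures to see whether it still rises.

step_arm(targets="0 0 0.6 0; 0 0 0.8 0; 0 0 0.8 0; 0 0 0.8 0; 0 0 0.6 0; 0 0 0.5 0; 0 0 0.3 0; 0 0 0 0; 0 0 0 0; 0 0 0 0")

```text
time_s: 16.27
tcp_pos: [0.5737, 0.0822, 0.1132]
ee_rot: [[0.994, -0.109, 0.004], [-0.109, -0.994, -0.001], [0.004, 0.0, -1.0]]
wrist_force: [-11.9, 1.6, 33.4]
gripper_width: 0.002
gripper_force: 16.9
```

step_arm(targets="0 0 -1 0; 0 0 -1 0; 0 0 -1.2 0; 0 0 -0.7 0; 0 0 -0.5 0; 0 0 0 0; 0 0 0 0; 0 0 0 0")

```text
time_s: 16.93
tcp_pos: [0.5723, 0.0818, 0.1493]
ee_rot: [[0.994, -0.112, -0.002], [-0.112, -0.994, -0.001], [-0.002, 0.001, -1.0]]
wrist_force: [0.0, -0.1, 0.1]
gripper_width: 0.007
gripper_force: 0.0
```

Run:
```python
from h import *
import pickle
pickle.dump([cap(n) for n in('wrist','side','scene')],open('c7.pkl','wb'))
```

step_arm(targets="0 0 0.6 0; 0 0 0.8 0; 0 0 0.8 0; 0 0 0.8 0; 0 0 0.6 0; 0 0 0.5 0; 0 0 0.3 0; 0 0 0 0; 0 0 0 0; 0 0 0 0")

```text
time_s: 17.92
tcp_pos: [0.5737, 0.0822, 0.1132]
ee_rot: [[0.994, -0.109, 0.004], [-0.109, -0.994, -0.001], [0.004, 0.0, -1.0]]
wrist_force: [-13.5, 1.8, 34.3]
gripper_width: 0.003
gripper_force: 16.9
```

step_arm(targets="0 0 -1 0; 0 0 -1 0; 0 0 -1.2 0; 0 0 -0.7 0; 0 0 -0.5 0; 0 0 0 0; 0 0 0 0; 0 0 0 0")

```text
time_s: 18.58
tcp_pos: [0.5723, 0.0818, 0.1493]
ee_rot: [[0.994, -0.112, -0.002], [-0.112, -0.994, -0.001], [-0.002, 0.001, -1.0]]
wrist_force: [-0.8, -0.1, 0.1]
gripper_width: 0.007
gripper_force: 0.0
```

Run:
```python
from h import *
import pickle
n=[cap(n) for n in('wrist','side','scene')];pickle.dump(n,open('c8.pkl','wb'))
A=[pickle.load(open('c6.pkl','rb')),pickle.load(open('c7.pkl','rb')),n]
x,y=252-8+0,200  # pin column in scene: 225+140/5.2
for i,nm,(u0,u1,v0,v1) in[(2,'scene',(245,260,198,220)),(1,'side',(318,332,205,228))]:
    P=[cv2.cvtColor(a[i]['img'],6)[v0:v1,u0:u1].astype(int) for a in A]
    print(nm,'mad',abs(P[0]-P[1]).mean(),abs(P[1]-P[2]).mean(),'max',abs(P[0]-P[1]).max(),abs(P[1]-P[2]).max())
for a in A: print(cv2.cvtColor(a[2]['img'],6)[200:216,250:255].tolist())
f=lambda im:cv2.resize(im[180:255,225:300],(390,390),interpolation=2)
cv2.imwrite('pics/w8.png',np.hstack([f(A[0][2]['img']),f(A[2][2]['img'])]))
```

```text
scene mad 0.38484848484848483 0.36666666666666664 max 2 2
side mad 1.8385093167701863 1.7857142857142858 max 9 8
[[142, 143, 143, 142, 142], [143, 142, 143, 143, 143], [143, 140, 138, 135, 135], [126, 115, 109, 105, 104], [102, 96, 90, 81, 81], [103, 112, 108, 89, 80], [106, 111, 109, 94, 79], [110, 92, 99, 105, 97], [109, 97, 101, 114, 112], [101, 103, 104, 111, 116], [97, 102, 101, 102, 102], [97, 98, 98, 96, 88], [92, 93, 94, 93, 91], [103, 111, 111, 104, 95], [100, 106, 106, 101, 94], [87, 91, 94, 90, 89]]
[[142, 143, 142, 142, 141], [144, 142, 143, 143, 144], [143, 141, 139, 136, 136], [127, 115, 109, 105, 105], [103, 96, 90, 81, 82], [103, 113, 107, 89, 81], [106, 111, 109, 94, 78], [110, 92, 99, 105, 98], [108, 97, 101, 114, 112], [101, 103, 103, 111, 117], [97, 102, 101, 102, 101], [97, 98, 98, 96, 88], [92, 93, 95, 94, 91], [103, 111, 111, 104, 94], [101, 107, 106, 102, 94], [87, 92, 94, 91, 90]]
[[142, 142, 143, 142, 142], [143, 143, 143, 143, 143], [143, 140, 139, 135, 135], [126, 115, 108, 104, 105], [103, 95, 91, 81, 81], [103, 113, 108, 89, 80], [106, 111, 109, 94, 78], [109, 92, 99, 105, 97], [108, 96, 102, 113, 113], [100, 102, 103, 110, 117], [96, 102, 101, 102, 102], [97, 98, 97, 96, 88], [92, 93, 95, 93, 90], [103, 111, 111, 104, 95], [101, 107, 106, 101, 94], [87, 92, 94, 90, 89]]
```

View pics/w8.png

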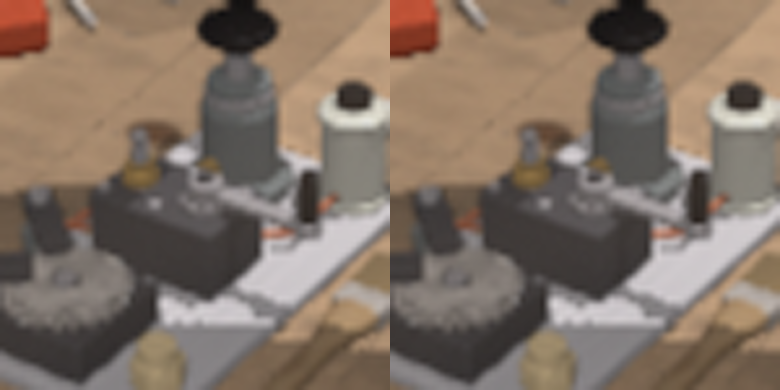

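The pin at about (139,140) is identical after strokes 5, 6 and 7, so it is fully out. The lever is shut and the cap is up. I'll lift clear and hand in.

step_arm(targets="0 0 -1.5 0; 0 0 -2 0; 0 0 -2 0; 0 0 -1.5 0; 0 0 0 0; 0 0 0 0")

```text
time_s: 19.23
tcp_pos: [0.5731, 0.0822, 0.2208]
ee_rot: [[0.994, -0.112, 0.001], [-0.112, -0.994, 0.001], [0.001, -0.001, -1.0]]
wrist_force: [-0.2, -0.5, -0.1]
gripper_width: 0.004
gripper_force: 0.0
```

```bash
python3 -c "
from station import r
print(r.finish_job())"
```

```text
the job is handed in; nothing more can be done
None
```

The job is handed in at 19 s: the lever is shut against its stop, the cap is up, and after seven full strokes the indicator pin is out, with strokes 6 and 7 lifting it no higher in the camera images.

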